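# Seat the keyed crank wheel and close the puzzle board's cover

## Task

The wooden puzzle's crank wheel still stands proud on its locating pin. Push the wheel round by its red peg until the notch in its rim stands over the brass pin, press the hub down until the wheel is fully home, then push the sliding acrylic cover shut over it by its bar. Do it all by touch: do not pinch the peg, do not lift the wheel, and leave the loose gears, loupe, tumbler of pencils and tin where they are.

Things in the scene. Friction and masses are not known exactly. Their poses are not given: they have to be found in the camera images.
- board: Birch puzzle board, 320 mm (its x) by 620 mm (its y), fixed; origin at the centre of its underside. Slab 12 mm thick; aluminium rails along y at x = +-150 mm, tops 60 mm above the origin; end strips 38 mm high. The open bay at -y holds the puzzle; a fixed clear pane (45 mm up) covers the +y bay. A spring clip at the +y end holds an upright reference board, top 177 mm up, fixed.
- cover (a joint): Sliding clear acrylic cover, 292 by 300 mm, 4 mm thick, underside 50 mm above the board's underside. Value: metres slid towards the board's -y: 0 = parked over the +y bay, 0.286 = fully shut on its stop, over the wheel. About 1.5 N moves it; it stays where left. A proud wheel's peg blocks it; a seated one clears it by 4 mm.
- bar (a point): Centre of the top of the aluminium finger bar standing on the cover near its leading (-y) edge: 200 mm along the board's x, 12 mm thick along y, 16 mm above the cover's upper face. Moves with the cover. Pushing on its +y face, along the board's -y, shuts the cover.
- base: Round dark wooden base plate of the puzzle, 168 mm across its toothed edge, 6 mm thick, fixed on the board; origin at the centre of its underside, on the wheel's axis. The pin lies on its +x axis, 54 mm from the origin.
- pin (a point): Top of the upright brass pin, 10 mm thick with a domed top, 10 mm above the base plate, 54 mm from the wheel's axis. A brass strip inlaid in the base plate runs outwards from it to 80 mm from the axis and shows beyond the wheel's rim.
- crank_wheel (a joint): Angle of the wheel's notch from the pin, rad, positive counter-clockwise seen from above; 0 or 2 pi = notch exactly over the pin. Turns either way without end; about 0.7 N at the peg turns it and it stays where it is left.
- seat (a joint): How far the wheel has gone down, m: 0 = standing on top of the pin, 0.009 = fully home, negative = lifted. Snug: it stays at the height where it is left and takes about 4 N to move. It goes down only with the notch over the pin; within about 0.06 rad the domed pin guides it in as it is pressed.
- hub (a point): Centre of the top of the wheel's wooden hub boss, 28 mm across, standing 8 mm above the wheel's upper face. This is where to press. The wheel is a pale wooden disc 114 mm across, 9 mm thick, its upper face 9 mm above its underside.
- peg (a point): Centre of the top of the red crank peg, 12 mm thick, standing 18 mm above the wheel's upper face (10 mm above the hub's top), 38 mm from the wheel's axis, opposite the notch. It moves only along its circle: pushed along that circle with a flat of the finger it goes easily, pushed towards or away from the hub it jams.
- notch (a point): Point on the wheel's underside at the middle of its rim notch, 54 mm from the axis; the notch is about 14 mm wide and 12 mm deep, open at the rim, with a dark inlaid line running to it from the hub.
- gear_a: Loose pale wooden gear, 40 mm across, 10 mm thick, lying in the -y bay; origin under its centre. Leave it.
- gear_b: Loose darker wooden gear, 34 mm across, 10 mm thick, lying in the -y bay; origin under its centre. Leave it.
- loupe: Loose brass loupe, 48 mm across, 44 mm high, standing on the table; origin under its centre. Leave it.
- tumbler: Loose glass tumbler of pencils, 74 mm across, 185 mm high with the pencils; origin under its centre. Leave it.
- tin: Loose round green tin, 87 mm across, 70 mm high; origin under its centre. Leave it.

How it is judged:
On the way:
1. the notch is over the pin and the wheel is pressed fully home while the cover is still open (value of joint seat above 0.0075 m and horizontal distance between notch and pin below 0.004 m and value of joint cover below 0.12 m), for 0.2 s.
At the end, for the whole second after the job is handed in: The wheel sits fully home (within 1.5 mm of the bottom of its 9 mm travel) with its notch round the pin (within 4 mm), and the cover is shut (within 5 mm of its stop) and at rest (value of joint seat above 0.0075 m and horizontal distance between notch and pin below 0.004 m and value of joint cover above 0.281 m and velocity of joint cover below 0.01 m/s); the robot touches nothing.
It fails at once if the wheel is lifted (more than 5 mm above the pin's top) (value of joint seat below -0.005 m).
It fails at once if the peg is pinched or forced (more than 30 N on it) (contact force between the fingers and crank_wheel_c11 above 30 N).
It fails at once if a loose gear is moved more than 15 mm (distance of any of gear_a, gear_b from where it was at the start of the episode above 0.015 m).
It fails at once if the loupe, tumbler or tin is moved more than 15 mm (distance of any of loupe, tumbler, tin from where it was at the start of the episode above 0.015 m).
It fails at once if the tumbler is tipped (angle between tumbler's own z axis and vertical above 0.3 rad).
It also fails if it takes over 64 s, if anything falls off the work surface, if the arm or the gripper's body presses on something with over 40 N, if the wrist force passes 120 N, or if a joint passes its speed limit or range.

## Robot

A 7-joint arm with a two-finger parallel gripper is mounted at the origin on the work surface. World frame = base frame: x ahead of the robot, y to its left, z up, the work surface at z = 0. Lengths are in m, angles in rad, forces in N, time in s.
With the tool pointing down it reaches from about 0.35 to 0.9 m from the base axis. Payload 7.2 kg.
Tool frame: the origin (TCP) lies at the very end of the fingers, on their centre line; the grasp point (between the pads) lies 19 mm behind it; z points along the fingers, y is the line along which they close (so a half turn about z gives the same grasp; the last joint's range is limited). The gripper opens to 85 mm and grips with 20 to 120 N. Pads are 22 mm wide; open, the fingers measure 114 mm over their backs; the gripper's body (76 mm by 85 mm) begins 54 mm behind the grasp point. The pads swing forward as they close: fully open they stand 13 mm farther back than shut.
Start: joints at [1.04, 0.411, -0.013, 1.596, 0.006, 1.134, -0.082], TCP at [0.279, -0.559, 0.231] pointing down, gripper open.
Joint ranges: [-2.95, 2.95], [-0.29, 1.99], [-1.47, 1.44], [0.14, 2.54], [-1.03, 4.17], [0.13, 1.85], [-2.86, 2.86]. Speed limits (rad/s): [2.39, 2.39, 3.01, 3.01, 3.14, 3.14, 3.14].

## Interface

Orientations are given as a unit quaternion [w, x, y, z].
In Python, from cell import bot gives the robot as it stands. The module is installed in compiled form; this text tells all that it offers.
- The arm moves only by the tool servo_tool, never from a script. Its argument "commands" is one flat list of numbers, 7 for each row, row after row: the turn, a rotation vector about the tool's x, y, z in rad, then the shift along the tool's x, y, z in mm, then the closure in counts, from 0 (fully open) to 255 (shut). In form: [ax, ay, az, tx, ty, tz, grip, ax, ay, az, tx, ty, tz, grip, ...]. A call has 1 to 10 rows; each row is the pose to reach, as a shift and turn from the pose commanded when the call began, along the tool's axes at that moment; what a row does not reach only later rows make up. A row lasts 1/8 s, in which the tool goes at most 62.5 mm and 10.7 degrees, less where a joint would pass 70% of its speed; a pose out of reach is approached as far as the arm can. A call with a gripper value outside its range is refused whole. The fingers move at their own pace and stop on an object; "grip_force" is the grip in N (left out, the last holds). Time passes only in rows, so rows that repeat a pose let the fingers close. It gives the time, the measured TCP pose, the force, the opening and the grip force at its end, in the units of the state.
- bot.read_state(): the state, without advancing time (a new reading comes with each control period).
- bot.capture(name): name is "side" or "top" or "wrist"; returns the picture (420x560x3 uint8, red, green, blue); there is no depth.
- bot.get_calibration(name): a dict with "mtx" (3x3 intrinsics, pixels), "rvec" (rotation vector, rad) and "tvec" (3), from world to camera coordinates, as OpenCV has them. Camera axes: x right, y down, z forward; pixel columns grow to the right and rows downward; lengths in m; the calibration is good to about 2 mm. A picture is of the moment at which its call begins: read the wrist's pose just before it. get_calibration takes no time and is no camera call; for the wrist camera it gives the pose at the moment of the call.
- bot.job_done(): hands the job in; it is judged then, once.
The state is a dict: "time_s": time; "joint_pos": joint angles; "qd": joint speeds; "joint_torque": joint torques, N m; "position": TCP position; "tool_rot": TCP orientation; "force": force on the tool from outside, world axes, zero at the start; "wrist_torque": the same for the moment, N m; "finger_gap": opening from 0.0 (shut) to 1.0 (fully open); "grasp_force": force on a finger pad.
Only numpy, scipy, OpenCV 4.12 (cv2) and the standard library are available. Lean on these libraries where they do the work, as an engineer would, in place of code of your own. Each camera call takes 0.05 s, during which the arm holds its last target. There are 200 camera calls.

## Working session

There is one attempt and no reset: what is moved stays moved. The work goes in short steps, Python scripts to look and compute and a tool call to move; the robot and the scene stay as the last step left them, time stands still between calls to the robot, and variables do not carry over. Pictures are saved under pics/ and viewed, at most 10 in all, crops included, and the job is handed in when it is done.

Besides the shell and the picture viewer there is one more tool, called after ">>>" as name(argument=value, ...) on one line, values as JSON. servo_tool: Moves the arm, as the interface text tells. Its arguments: {"type":"object","properties":{"commands":{"type":"array"},"grip_force":{"type":"number"}},"required":["commands"]}

```bash
mkdir -p pics
cat > h.py <<'E'
import numpy as np, cv2
from cell import bot
def save(n,f,crop=None,s=1):
    im=bot.capture(n)
    if crop: x0,y0,x1,y1=crop; im=im[y0:y1,x0:x1]
    im=cv2.resize(im,None,fx=s,fy=s,interpolation=cv2.INTER_CUBIC)
    cv2.imwrite('pics/'+f,im[:,:,::-1])
def ray(n,px,z,c=None):
    c=c or bot.get_calibration(n)
    K=np.array(c['mtx']);R=cv2.Rodrigues(np.array(c['rvec'],float))[0];t=np.array(c['tvec'],float).ravel()
    p=cv2.undistortPoints(np.array([[px]],float),K,None)[0,0]
    d=R.T@np.array([p[0],p[1],1]);o=-R.T@t
    return o+d*(z-o[2])/d[2]
def proj(n,P):
    c=bot.get_calibration(n)
    return cv2.projectPoints(np.array([P],float),np.array(c['rvec'],float),np.array(c['tvec'],float),np.array(c['mtx']),None)[0].ravel()
E
python3 - <<'E'
from h import *
a=bot.capture('top');b=bot.capture('side')
cv2.imwrite('pics/top.png',cv2.resize(a,(800,600),interpolation=cv2.INTER_CUBIC)[:,:,::-1]);cv2.imwrite('pics/side.png',b[:,:,::-1])
s=bot.read_state();print(s['position'],s['tool_rot'],s['force'],s['time_s'])
for n in('top','side','wrist'):
  c=bot.get_calibration(n);print(n,c)
E
```

```text
[ 0.27879581 -0.55886597  0.23050323] [-7.04816813e-04  9.73343973e-01  2.29348995e-01 -2.27760813e-04] [ 0.13496226 -0.0648366   0.37480048] 0.1
top {'mtx': array([[396.88062967,   0.        , 280.25186354],
       [  0.        , 396.88062967, 217.07678731],
       [  0.        ,   0.        ,   1.        ]]), 'rvec': array([ 2.20492975, -2.19280575,  0.08810141]), 'tvec': array([0.00200541, 0.54875656, 1.03924658])}
side {'mtx': array([[461.64621998,   0.        , 280.04603636],
       [  0.        , 461.64621998, 203.14666859],
       [  0.        ,   0.        ,   1.        ]]), 'rvec': array([ 2.27529491, -0.08805821,  0.04171836]), 'tvec': array([-0.55498293,  0.10663503,  1.13295944])}
wrist {'mtx': array([[330.60109294,   0.        , 275.67231758],
       [  0.        , 330.60109294, 205.97286545],
       [  0.        ,   0.        ,   1.        ]]), 'rvec': array([-2.42882643,  1.50240647,  0.24707872]), 'tvec': array([-0.62372436, -0.04034032,  0.3799294 ])}
```

View pics/top.png

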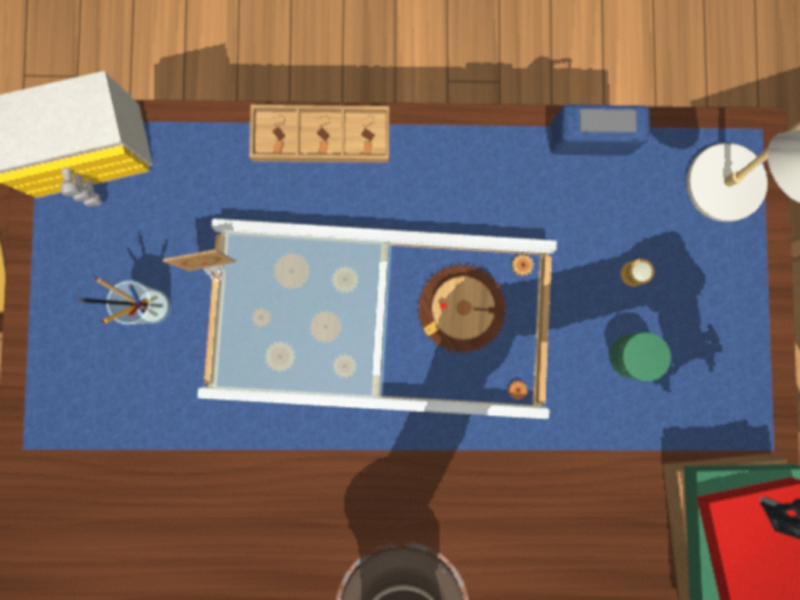

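View pics/side.png

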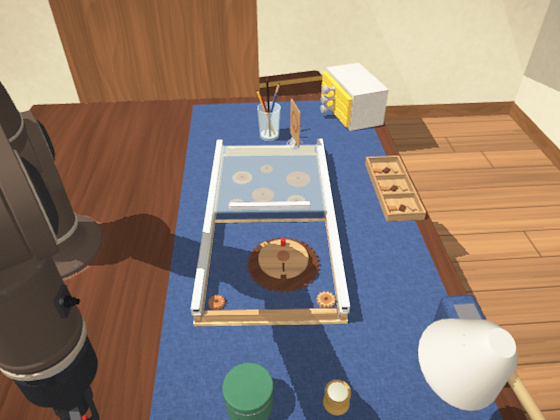

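The top view (800 px wide) shows the wheel at about (464,307), with its red peg at (443,306), its notch to the right and the brass pin at lower left, near (431,328). The cover bar is at x≈382. The tumbler is far to the left, and the loupe and tin are to the right. I'll take an enlarged crop next.

Run:
```python
from h import *
save('top','c1.png',(255,150,395,294),4.1)
```

```text
(no output)
```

View pics/c1.png

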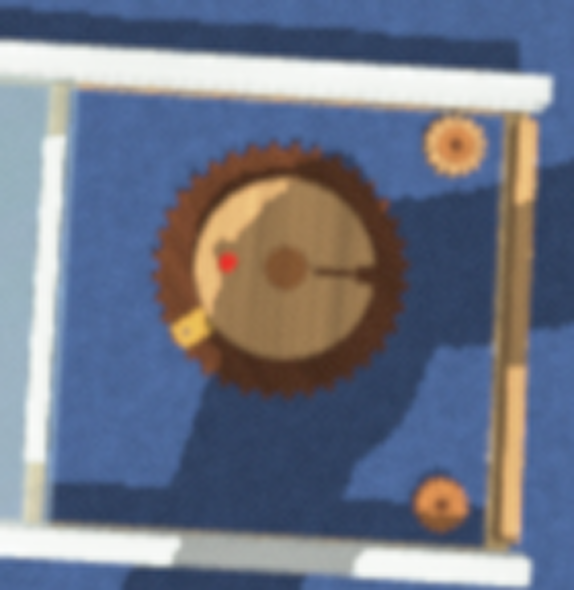

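Crop pixels: hub (286,267), peg (227,262), notch (370,273), brass strip centre (191,328), bar ends (57,135) and (36,460).

Run:
```python
from h import *
f=lambda x,y,z: ray('top',((x+.5)/4.1-.5+255,(y+.5)/4.1-.5+150),z)
P=dict(hub=f(286,267,.045),hubw=f(285,268,.037),peg=f(227,262,.055),notch=f(366,273,.037),strip=f(191,328,.018),base=f(281,268,.016),b1=f(57,135,.07),b2=f(36,460,.07),railR0=f(552,78,.06),railR1=f(0,42,.06),ga=f(455,145,.022),gb=f(441,504,.022))
for k,v in P.items(): print(k,v.round(4))
h=P['hub'][:2]
for k in('peg','notch','strip'):
  d=P[k][:2]-h;print(k,np.degrees(np.arctan2(d[1],d[0])),np.linalg.norm(d))
d=P['railR1']-P['railR0'];print('board +y angle',np.degrees(np.arctan2(d[1],d[0])))
d=P['b1']-P['b2'];print('board x',np.degrees(np.arctan2(d[1],d[0])),np.linalg.norm(d), (P['b1']+P['b2'])/2)
R=cv2.Rodrigues(np.array(bot.get_calibration('wrist')['rvec']))[0]
s=bot.read_state()
from scipy.spatial.transform import Rotation as Ro
q=s['tool_rot'];print(Ro.from_quat([q[1],q[2],q[3],q[0]]).as_matrix().round(4))
```

```text
hub [ 0.5538 -0.109   0.045 ]
hubw [ 0.5537 -0.1094  0.037 ]
peg [ 0.556  -0.0707  0.055 ]
notch [ 0.5508 -0.1613  0.037 ]
strip [ 0.5156 -0.0508  0.018 ]
base [ 0.5551 -0.1095  0.016 ]
b1 [0.6331 0.0362 0.07  ]
b2 [0.4328 0.0477 0.07  ]
railR0 [ 0.6732 -0.2754  0.06  ]
railR1 [0.6931 0.0725 0.06  ]
ga [ 0.6357 -0.2226  0.022 ]
gb [ 0.4033 -0.2116  0.022 ]
peg 86.67723477125764 0.03842233550210213
notch -93.26035650963945 0.05232429442423436
strip 123.2168116464167 0.06961884729149467
board +y angle 86.72788409410545
board x -3.2811641035420718 0.20065678511494547 [0.53295258 0.04195986 0.07      ]
[[ 8.948e-01  4.465e-01 -6.000e-04]
 [ 4.465e-01 -8.948e-01  1.100e-03]
 [-1.000e-04 -1.300e-03 -1.000e+00]]
```

```bash
cat >> h.py <<'E'
from scipy.spatial.transform import Rotation as Ro
C=np.array([.5540,-.1092])
def cur():
    s=bot.read_state();q=s['tool_rot'];return np.array(s['position']),Ro.from_quat([q[1],q[2],q[3],q[0]]),s
def row(xyz,yaw):
    p,R,s=cur();c,n=np.cos(np.radians(yaw)),np.sin(np.radians(yaw))
    T=Ro.from_matrix(np.array([[c,n,0],[n,-c,0],[0,0,-1.]]))
    return (R.inv()*T).as_rotvec().round(3), (R.inv().apply(np.array(xyz)-p)*1000).round(1)
def at(phi,back=17,r=38): # finger position pushing peg CW at angle phi
    a=np.radians(phi);u=np.array([np.cos(a),np.sin(a)]);t=np.array([np.sin(a),-np.cos(a)])
    return C+(r*u-back*t)/1000, phi+90
E
python3 - <<'E'
from h import *
p,y=at(86.7,26);print(p,y)
print(row([*p,.11],y)); print(row([*p,.15],y))
E
```

```text
[ 0.53023055 -0.06976635] 176.7
(array([-1.000e-03, -2.000e-03, -2.621e+00]), array([ 443.4, -325.3,  121. ]))
(array([-1.000e-03, -2.000e-03, -2.621e+00]), array([ 443.4, -325.4,   81. ]))
```

>>> servo_tool(commands=[0,0,-0.18,44,-32,0,255,0,0,-0.36,88,-65,0,255,0,0,-0.54,132,-97,0,255,0,0,-0.72,176,-130,0,255,0,0,-0.9,220,-162,0,255,0,0,-1.08,264,-195,0,255,0,0,-1.26,308,-227,0,255,0,0,-1.44,352,-260,20,255,0,0,-1.62,396,-292,40,255,0,0,-1.8,443,-325,60,255])

```text
time_s: 1.4
position: [0.5308, -0.0696, 0.1708]
tool_rot: [0.0, 0.423, 0.906, -0.0]
force: [0.4, -0.7, -0.2]
finger_gap: 0.001
grasp_force: 0.0
```

Run:
```python
from h import *
s=cur()[2];print(s['position'],s['joint_pos'],s['finger_gap'],s['time_s'])
p,y=at(86.7,26)
print(row([*p,.11],y))
```

```text
[ 0.53080863 -0.06955289  0.1707508 ] [ 0.48956765  0.38187088 -0.56792229  1.85497743  0.2453268   0.97411347
  0.51224052] 0.0014412418220615588 1.4
(array([-0.   ,  0.   , -0.816]), array([ 0.2, -0.6, 60.8]))
```

>>> servo_tool(commands=[0,0,-0.17,0,0,12,255,0,0,-0.34,0,0,24,255,0,0,-0.51,0,0,36,255,0,0,-0.68,0,0,48,255,0,0,-0.816,0,-0.5,60,255,0,0,-0.816,0,-0.5,60,255])

```text
time_s: 2.15
position: [0.5291, -0.0711, 0.1103]
tool_rot: [-0.001, 0.032, 0.999, 0.0]
force: [0.1, -0.8, 0.8]
finger_gap: -0.0
grasp_force: 0.0
```

Run:
```python
from h import *
save('wrist','w1.png')
s=cur()[2];print(s['position'],s['force'])
for n,P in dict(hub=[.554,-.1092,.045],peg=[.556,-.0707,.055],tip=s['position']).items(): print(n,proj('wrist',P))
p,y=at(86.7,26)
print(row([*p,.045],y))
```

```text
[ 0.52960778 -0.07105172  0.11096882] [ 0.24874773 -0.60902531 -0.06133802]
hub [222.35910203 258.29783117]
peg [277.45382755 264.53830079]
tip [273.86672592 272.34325824]
(array([ 0.   , -0.001, -0.008]), array([-0.6,  1.3, 66. ]))
```

View pics/w1.png

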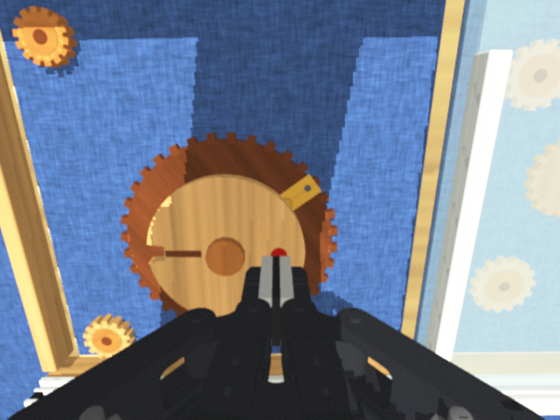

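Wrist view: hub (225,256), peg (279,254), notch at the left (155,254), brass strip centre (301,193). The fingers are just behind the peg, as intended. I'll refine the numbers and plan the sweep.

Run:
```python
from h import *
h=ray('wrist',(225,257),.045);s=ray('wrist',(301,193),.018);pg=ray('wrist',(279,252),.055);n=ray('wrist',(155,254),.037)
print(h,pg,n,s)
for v in(pg,n,s):
  d=v-h;print(np.degrees(np.arctan2(d[1],d[0])),np.hypot(d[0],d[1]))
# sweep about axis (-17,-38) rel. to contact pose, in start-pose tool axes
for th in range(0,161,8):
  a=np.array([-17,-38.]);t=np.radians(th);R=np.array([[np.cos(t),-np.sin(t)],[np.sin(t),np.cos(t)]])
  print(th,round(t,3),(a-R@a).round(1))
```

```text
[ 0.55311608 -0.10723758  0.045     ] [ 0.54676727 -0.06907824  0.055     ] [ 0.55139488 -0.159174    0.037     ] [ 0.51807401 -0.05059511  0.018     ]
99.44613785684527 0.038683873395154195
-91.89811255473177 0.051964933135515846
121.74315398665176 0.06660566951136306
0 0.0 [0. 0.]
8 0.14 [-5.5  2. ]
16 0.279 [-11.1   3.2]
24 0.419 [-16.9   3.6]
32 0.559 [-22.7   3.2]
40 0.698 [-28.4   2. ]
48 0.838 [-33.9   0.1]
56 0.977 [-39.   -2.7]
64 1.117 [-43.7  -6.1]
72 1.257 [-47.9 -10.1]
80 1.396 [-51.5 -14.7]
88 1.536 [-54.4 -19.7]
96 1.676 [-56.6 -25.1]
104 1.815 [-58.  -30.7]
112 1.955 [-58.6 -36.5]
120 2.094 [-58.4 -42.3]
128 2.234 [-57.4 -48. ]
136 2.374 [-55.6 -53.5]
144 2.513 [-53.1 -58.8]
152 2.653 [-49.9 -63.6]
160 2.793 [-46.  -67.9]
```

>>> servo_tool(commands=[0,0,0,0,1,20,255,0,0,0,0,1,40,255,0,0,0,0,1,55,255,0,0,0,0,1,66,255,0,0,0,-3,1,66,255,0,0,0,-6,1,66,255,0,0,0,-8,1,66,255,0,0,0,-9,1,66,255])

```text
time_s: 3.2
position: [0.5394, -0.0707, 0.0457]
tool_rot: [0.0, 0.031, 1.0, -0.0]
force: [-0.9, -0.3, 0.4]
finger_gap: -0.001
grasp_force: 0.3
```

Run:
```python
from h import *
p,R,s=cur();print(p,s['force'])
for b in (17,):
  for phi in np.arange(80,-1,-8): q,y=at(phi,b);print(phi,row([*q,.045],y))
```

```text
[ 0.53942545 -0.07065772  0.04570112] [-0.92993794 -0.26136529  0.36104602]
80 (array([-0.   ,  0.001,  0.112]), array([-4.3,  2.1,  0.7]))
72 (array([-0.   ,  0.001,  0.251]), array([-9.9,  3.5,  0.7]))
64 (array([0.   , 0.001, 0.391]), array([-15.7,   4.1,   0.7]))
56 (array([0.   , 0.001, 0.53 ]), array([-21.5,   3.8,   0.7]))
48 (array([0.   , 0.001, 0.67 ]), array([-27.2,   2.8,   0.7]))
40 (array([0.   , 0.001, 0.81 ]), array([-32.8,   1. ,   0.7]))
32 (array([0.   , 0.001, 0.949]), array([-38. ,  -1.6,   0.7]))
24 (array([0.000e+00, 1.000e-03, 1.089e+00]), array([-42.8,  -4.9,   0.7]))
16 (array([0.000e+00, 1.000e-03, 1.229e+00]), array([-47.1,  -8.8,   0.7]))
8 (array([0.000e+00, 1.000e-03, 1.368e+00]), array([-50.8, -13.2,   0.7]))
0 (array([0.000e+00, 1.000e-03, 1.508e+00]), array([-53.8, -18.2,   0.7]))
```

Contact is made, at about 0.9 N. Next is the first part of the sweep.

>>> servo_tool(commands=[0,0,0.11,-4.3,2.1,0.5,255,0,0,0.25,-9.9,3.5,0.5,255,0,0,0.39,-15.7,4.1,0.5,255,0,0,0.53,-21.5,3.8,0.5,255,0,0,0.67,-27.2,2.8,0.5,255,0,0,0.81,-32.8,1,0.5,255,0,0,0.95,-38,-1.6,0.5,255,0,0,1.09,-42.8,-4.9,0.5,255,0,0,1.23,-47.1,-8.8,0.5,255,0,0,1.37,-50.8,-13.2,0.5,255])

```text
time_s: 4.45
position: [0.589, -0.0867, 0.045]
tool_rot: [-0.0, 0.658, 0.753, 0.0]
force: [-0.4, 0.6, 0.0]
finger_gap: 0.004
grasp_force: 0.3
```

Run:
```python
from h import *
p,R,s=cur();print(p,s['force'],s['joint_pos'])
for phi in np.arange(0,-53,-7.5): q,y=at(phi,17);print(phi,row([*q,.045],y))
```

```text
[ 0.58900359 -0.08665423  0.0449948 ] [-0.44893806  0.55421617  0.00535078] [ 0.28074256  0.59612607 -0.29429105  1.81692037  0.23736895  0.76284165
 -0.00434536]
0.0 (array([ 0.   , -0.   ,  0.134]), array([-5.9,  2.2, -0. ]))
-7.5 (array([ 0.   , -0.   ,  0.265]), array([-11.2,   3.4,  -0. ]))
-15.0 (array([ 0.   , -0.   ,  0.396]), array([-16.6,   3.9,  -0. ]))
-22.5 (array([ 0.   , -0.   ,  0.526]), array([-22.1,   3.7,  -0. ]))
-30.0 (array([ 0.   , -0.   ,  0.657]), array([-27.4,   2.8,  -0. ]))
-37.5 (array([ 0.   , -0.   ,  0.788]), array([-32.6,   1.2,  -0. ]))
-45.0 (array([ 0.   , -0.   ,  0.919]), array([-37.6,  -1.1,  -0. ]))
-52.5 (array([ 0.  , -0.  ,  1.05]), array([-42.2,  -4. ,  -0. ]))
```

>>> servo_tool(commands=[0,0,0.13,-5.9,2.2,0,255,0,0,0.265,-11.2,3.4,0,255,0,0,0.396,-16.6,3.9,0,255,0,0,0.526,-22.1,3.7,0,255,0,0,0.657,-27.4,2.8,0,255,0,0,0.788,-32.6,1.2,0,255,0,0,0.919,-37.6,-1.1,0,255,0,0,1.03,-41.5,-3.5,0,255,0,0,1.03,-41.5,-3.5,0,255])

```text
time_s: 5.58
position: [0.5911, -0.1286, 0.045]
tool_rot: [0.0, 0.943, 0.333, 0.0]
force: [0.2, -0.1, 0.7]
finger_gap: -0.005
grasp_force: 0.0
```

Run:
```python
from h import *
p,R,s=cur();print(p,s['force'],s['joint_pos'])
a=np.linspace(0,1,2)
save('wrist','w2.png')
```

```text
[ 0.59109532 -0.12860787  0.0449933 ] [ 0.19966335 -0.05004231  0.67232781] [ 0.15500143  0.58843931 -0.02863914  1.8067324   0.02370353  0.74654986
 -0.77766725]
```

View pics/w2.png

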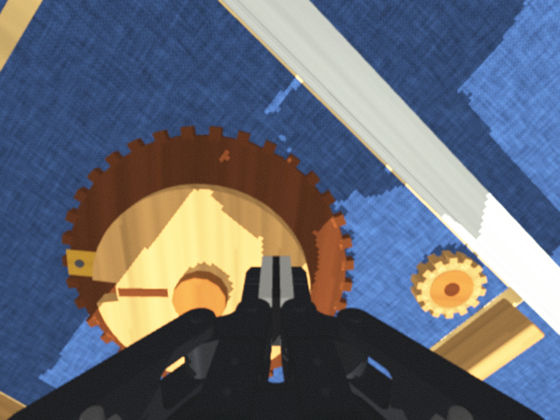

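The notch's dark line runs from (168,293) to (120,293), the hub is at (200,292), and the strip runs from (67,262) towards (95,264).

Run:
```python
from h import *
l0=ray('wrist',(167,293),.037);l1=ray('wrist',(121,293),.037);h=ray('wrist',(200,294),.045)
so=ray('wrist',(67,262.5),.018);si=ray('wrist',(94,264),.018);sm=(so+si)/2
print('hub',h,l1,sm)
A=lambda d:np.degrees(np.arctan2(d[1],d[0]))
print('line own',A(l1-l0),'from hub',A(l1-h),'from C',A(l1[:2]-C))
print('strip own',A(so-si),'from hub',A(sm-h),A(sm[:2]-C))
```

```text
hub [ 0.55879169 -0.10568192  0.045     ] [ 0.52779381 -0.0748467   0.037     ] [ 0.51420252 -0.04663808  0.018     ]
line own 128.99871335118493 from hub 135.15072745828186 from C 127.3379655037631
strip own 125.39888209229865 from hub 127.05964566987251 122.46163949911217
```

>>> servo_tool(commands=[0,0,0,4,0,0,255,0,0,0,4,0,-25,255,0,0,0,0,0,-60,255,0,0,0,-30,-20,-90,255,0,0,0,-60,-40,-90,255,0,0,0,-60,-40,-90,255,0,0,0,-60,-40,-90,255])

```text
time_s: 6.5
position: [0.5202, -0.1348, 0.1351]
tool_rot: [0.0, 0.943, 0.333, 0.001]
force: [0.9, 1.3, -0.1]
finger_gap: 0.0
grasp_force: 0.0
```

Run:
```python
from h import *
import json
c=bot.get_calibration('wrist');x,y=proj('wrist',[*C,.037]);print(x,y)
x0=int(np.clip(x-100,0,360));y0=int(np.clip(y-75,0,270));print(x0,y0)
save('wrist','w3.png',(x0,y0,x0+200,y0+150),4)
```

```text
277.95437503728135 153.845173492927
177 78
```

View pics/w3.png

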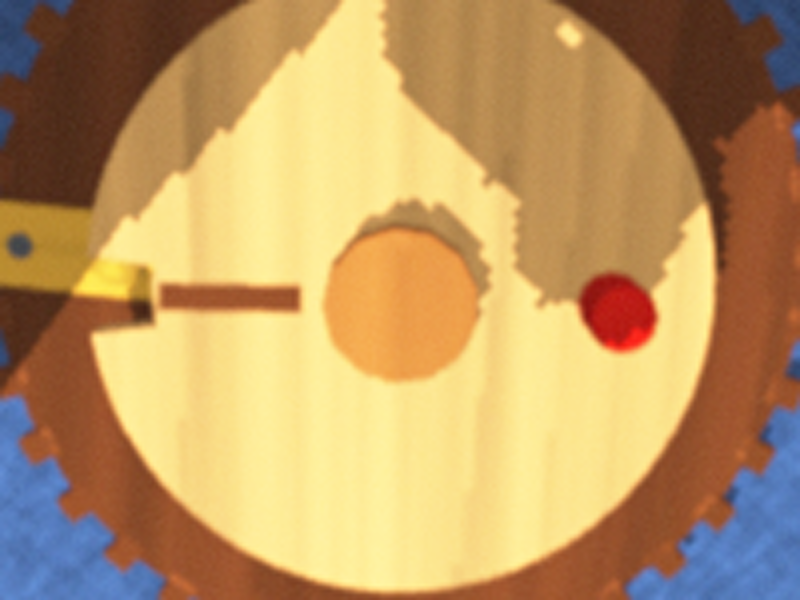

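Clear view: hub top (402,303), dark line (160,297) to (300,298), peg top (613,315), strip axis from (2,245) to (75,250), crop scale 4.

Run:
```python
from h import *
f=lambda x,y,z: ray('wrist',((x+.5)/4-.5+177,(y+.5)/4-.5+78),z)[:2]
h=f(402,303,.045);l0=f(300,298,.037);l1=f(160,297,.037);so=f(2,245,.018);si=f(75,250,.018)
disc=f(403,282,.037);pg=f(613,305,.055)
A=lambda d:np.degrees(np.arctan2(d[1],d[0]))
print('hub',h,'disc',disc,'peg',pg,A(h-pg),A(disc-pg),np.linalg.norm(pg-h))
print('line own',A(l1-l0),'hub',A(l1-h)); print('strip own',A(so-si),'hub',A((so+si)/2-h),A((si)-h),np.linalg.norm(so-h))
print('frompos',bot.read_state()['position'])
# shift to come back behind peg, and pushing targets
for phi,b,z in((-50.4,22,.135),(-50.4,22,.045),(-50.4,17,.045),(-54,17,.045),(-56,17,.045),(-57,17,.045)):
  q,y=at(phi,b);print(phi,b,z,row([*q,z],y))
```

```text
hub [ 0.55506685 -0.10751461] disc [ 0.55711679 -0.1061388 ] peg [ 0.57835635 -0.13420446] 131.1078646431763 127.11773991859782 0.03542243516656057
line own 128.535284401032 hub 129.27142415245294
strip own 125.05148506106981 hub 123.87378134751536 123.7431811536301 0.07742599144713859
frompos [ 0.52039097 -0.13465668  0.13487689]
-50.4 22 0.135 (array([ 0.001, -0.001, -0.011]), array([64.6, 39.1, -0.1]))
-50.4 22 0.045 (array([ 0.001, -0.001, -0.011]), array([64.5, 39. , 89.9]))
-50.4 17 0.045 (array([ 0.001, -0.001, -0.011]), array([59.5, 39.1, 89.9]))
-54 17 0.045 (array([ 0.   , -0.001,  0.052]), array([57.1, 40.1, 89.9]))
-56 17 0.045 (array([ 0.   , -0.001,  0.087]), array([55.7, 40.6, 89.9]))
-57 17 0.045 (array([ 0.   , -0.001,  0.104]), array([55. , 40.9, 89.9]))
```

>>> servo_tool(commands=[0,0,0,35,20,0,255,0,0,0,65,39,0,255,0,0,0,65,39,30,255,0,0,0,65,39,60,255,0,0,0,65,39,90,255,0,0,0,61,39,90,255,0,0,0.03,58.5,39.6,90,255,0,0,0.08,56,40.5,90,255,0,0,0.08,56,40.5,90,255,0,0,0.08,56,40.5,90,255])

```text
time_s: 7.8
position: [0.5887, -0.1315, 0.0455]
tool_rot: [0.0, 0.955, 0.295, 0.001]
force: [0.2, -0.5, -0.0]
finger_gap: -0.001
grasp_force: 0.1
```

>>> servo_tool(commands=[0,0,0,4,0,0,255,0,0,0,5,0,-25,255,0,0,0,0,0,-60,255,0,0,0,-30,-20,-90,255,0,0,0,-60,-40,-90,255,0,0,0,-60,-40,-90,255,0,0,0,-60,-40,-90,255])

```text
time_s: 8.68
position: [0.5171, -0.132, 0.1351]
tool_rot: [0.0, 0.955, 0.295, 0.001]
force: [0.5, -0.2, -0.5]
finger_gap: 0.002
grasp_force: 0.0
```

Run:
```python
from h import *
x,y=proj('wrist',[*C,.037])
x0=int(np.clip(x-100,0,360));y0=int(np.clip(y-75,0,270));print(x0,y0)
save('wrist','w4.png',(x0,y0,x0+200,y0+150),4)
```

```text
178 77
```

View pics/w4.png

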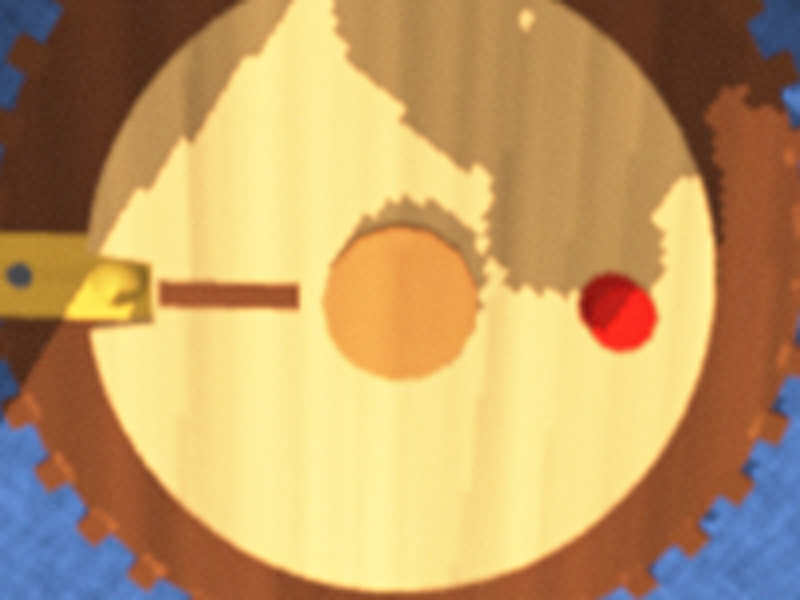

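The pin now shows inside the notch at about (125,285); strip axis (2,275) to (75,278), line (160,293) to (298,296).

Run:
```python
from h import *
f=lambda x,y,z: ray('wrist',((x+.5)/4-.5+178,(y+.5)/4-.5+77),z)[:2]
h=f(402,302,.045);l0=f(298,296,.037);l1=f(160,293,.037);so=f(2,275,.018);si=f(75,277,.018)
A=lambda d:np.degrees(np.arctan2(d[1],d[0]))
print('hub',h);print('line',A(l1-l0),A(l1-h)); print('strip',A(so-si),A((so+si)/2-h))
for z in(.06,.045,.034): print(row([*h,z],37))
```

```text
hub [ 0.5550666  -0.10772498]
line 123.07879109309515 123.90400407096641
strip 122.7602453535918 123.80340231613457
(array([ 0.   , -0.001, -0.046]), array([44.8,  1.3, 74.9]))
(array([ 0.   , -0.001, -0.046]), array([44.8,  1.3, 89.9]))
(array([ 0.   , -0.001, -0.046]), array([ 44.8,   1.3, 100.9]))
```

Aligned to within half a degree. Next, press the hub.

>>> servo_tool(commands=[0,0,0,45,1,0,255,0,0,0,45,1,40,255,0,0,0,45,1,75,255,0,0,0,45,1,86,255,0,0,0,45,1,90,255,0,0,0,45,1,93,255,0,0,0,45,1,96,255,0,0,0,45,1,98,255,0,0,0,45,1,100,255,0,0,0,45,1,100,255])

```text
time_s: 9.98
position: [0.5546, -0.1077, 0.036]
tool_rot: [0.0, 0.956, 0.295, 0.001]
force: [-4.0, 1.3, 12.8]
finger_gap: -0.002
grasp_force: 6.2
```

>>> servo_tool(commands=[0,0,0,0,0,2,255,0,0,0,0,0,3,255,0,0,0,0,0,3,255])

```text
time_s: 10.35
position: [0.5548, -0.1077, 0.0357]
tool_rot: [0.0, 0.956, 0.295, 0.001]
force: [-13.3, 3.4, 40.9]
finger_gap: 0.005
grasp_force: 20.1
```

>>> servo_tool(commands=[0,0,0,0,0,-2,255,0,0,0,0,0,-20,255,0,0,0,0,0,-60,255,0,0,0,0,0,-100,255,0,0,0,-40,0,-100,255,0,0,0,-40,0,-100,255])

```text
time_s: 11.1
position: [0.5192, -0.1327, 0.1329]
tool_rot: [0.001, 0.956, 0.293, -0.0]
force: [0.3, 1.4, -0.3]
finger_gap: -0.001
grasp_force: 0.0
```

Run:
```python
from h import *
x,y=proj('wrist',[*C,.037])
x0=int(np.clip(x-100,0,360));y0=int(np.clip(y-75,0,270));print(x0,y0)
save('wrist','w5.png',(x0,y0,x0+200,y0+150),3)
# bar push: board -y dir angle -93.3; push with tool -x or +x
p,R,s=cur();print(p,s['joint_pos'])
b=np.array([.5330,.0420]);d=np.array([np.cos(np.radians(-93.3)),np.sin(np.radians(-93.3))])
for yaw in(86.7,-93.3):
  for back,z in((32,.14),(32,.06)): print(yaw,b-d*back/1000,row([*(b-d*back/1000),z],yaw))
```

```text
176 79
[ 0.5204886  -0.13144482  0.13265057] [ 0.16691154  0.37185703 -0.01264936  1.91768109  0.00681351  0.85092109
 -0.82365201]
86.7 [0.53484205 0.07394694] (array([ 0.001,  0.   , -0.917]), array([ 127.3, -161.8,   -7.5]))
86.7 [0.53484205 0.07394694] (array([ 0.001,  0.   , -0.917]), array([ 127.2, -161.9,   72.5]))
-93.3 [0.53484205 0.07394694] (array([ 0.000e+00, -2.000e-03,  2.225e+00]), array([ 127.3, -161.8,   -7.5]))
-93.3 [0.53484205 0.07394694] (array([ 0.000e+00, -2.000e-03,  2.225e+00]), array([ 127.2, -161.9,   72.5]))
```

View pics/w5.png

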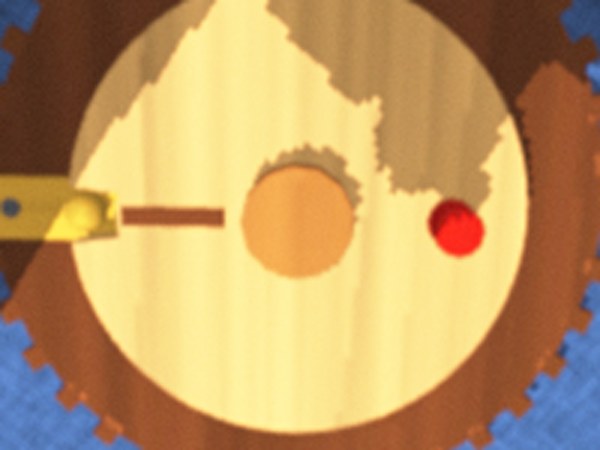

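The wheel is home, with the pin in the notch at (85,215). Now I'll go behind the bar.

>>> servo_tool(commands=[0,0,-0.15,22,-27,-7,255,0,0,-0.3,43,-54,-7,255,0,0,-0.45,64,-81,-7,255,0,0,-0.6,85,-108,-7,255,0,0,-0.76,106,-135,-7,255,0,0,-0.917,127,-162,-7,255,0,0,-0.917,127,-162,20,255,0,0,-0.917,127,-162,50,255,0,0,-0.917,127,-162,71,255,0,0,-0.917,127,-162,71,255])

```text
time_s: 12.4
position: [0.5337, 0.0757, 0.0593]
tool_rot: [-0.001, 0.726, 0.688, -0.001]
force: [-0.5, 0.5, -0.5]
finger_gap: -0.0
grasp_force: 0.0
```

Run:
```python
from h import *
p,R,s=cur();print(p,s['force'])
b=np.array([.5330,.0420]);d=np.array([np.cos(np.radians(-93.3)),np.sin(np.radians(-93.3))])
for t in(-17,0,100,200,269,272): print(t,row([*(b+d*t/1000),.061],86.7))
```

```text
[0.5336824  0.07568983 0.05931788] [-0.46589207  0.46061445 -0.46948744]
-17 (array([-0.003,  0.   ,  0.003]), array([-16.7,   1.2,  -1.7]))
0 (array([-0.003,  0.   ,  0.003]), array([-33.7,   1.1,  -1.7]))
100 (array([-0.003,  0.   ,  0.003]), array([-133.7,    0.8,   -1.6]))
200 (array([-0.003,  0.   ,  0.003]), array([-233.7,    0.5,   -1.6]))
269 (array([-0.003,  0.   ,  0.003]), array([-3.027e+02,  3.000e-01, -1.600e+00]))
272 (array([-0.003,  0.   ,  0.003]), array([-3.057e+02,  2.000e-01, -1.600e+00]))
```

>>> servo_tool(commands=[0,0,0,-8,1,-1,255,0,0,0,-14,1,-1,255,0,0,0,-20,1,-1,255,0,0,0,-30,1,-1,255,0,0,0,-45,1,-1,255,0,0,0,-60,1,-1,255,0,0,0,-76,1,-1,255,0,0,0,-92,1,-1,255,0,0,0,-108,1,-1,255,0,0,0,-124,1,-1,255])

```text
time_s: 13.65
position: [0.5285, -0.0498, 0.0617]
tool_rot: [-0.0, 0.726, 0.687, -0.0]
force: [1.0, 2.1, 1.2]
finger_gap: -0.003
grasp_force: 1.0
```

>>> servo_tool(commands=[0,0,0,-16,0,0,255,0,0,0,-32,0,0,255,0,0,0,-48,0,0,255,0,0,0,-64,0,0,255,0,0,0,-80,0,0,255,0,0,0,-96,0,0,255,0,0,0,-112,0,0,255,0,0,0,-128,0,0,255,0,0,0,-140,0,0,255,0,0,0,-150,0,0,255])

```text
time_s: 14.9
position: [0.5201, -0.1992, 0.0617]
tool_rot: [-0.0, 0.726, 0.687, -0.0]
force: [-1.6, 1.8, 1.5]
finger_gap: -0.002
grasp_force: 0.9
```

>>> servo_tool(commands=[0,0,0,-8,0,0,255,0,0,0,-15,0,0,255,0,0,0,-20,0,0,255,0,0,0,-24,0,0,255,0,0,0,-27,0,0,255,0,0,0,-29,0,0,255,0,0,0,-30,0,0,255,0,0,0,-30,0,0,255])

```text
time_s: 15.9
position: [0.5189, -0.2228, 0.0616]
tool_rot: [-0.003, 0.725, 0.689, 0.001]
force: [-2.4, 16.2, 5.5]
finger_gap: -0.001
grasp_force: 7.7
```

>>> servo_tool(commands=[0,0,0,6,0,0,255,0,0,0,12,0,0,255,0,0,0,12,0,-30,255,0,0,0,12,0,-80,255,0,0,0,60,0,-130,255,0,0,0,110,0,-150,255,0,0,0,110,0,-150,255])

```text
time_s: 16.77
position: [0.5268, -0.1141, 0.2147]
tool_rot: [0.002, 0.724, 0.69, 0.002]
force: [-1.0, -0.1, 0.1]
finger_gap: 0.001
grasp_force: 0.0
```

Run:
```python
from h import *
save('wrist','w6.png')
im=bot.capture('top');cv2.imwrite('pics/t6.png',cv2.resize(im[130:310,120:420],None,fx=2.6,fy=2.6,interpolation=cv2.INTER_CUBIC)[:,:,::-1])
d=np.array([np.cos(np.radians(-93.3)),np.sin(np.radians(-93.3))])
for t in(.276,.286): print(t,(proj('top',[*(np.array([.533,.042])+d*t),.07])-[120,130])*2.6)
print(cur()[0],cur()[2]['force'])
```

```text
0.276 [662.27683123 256.91895873]
0.286 [672.47962788 257.56624178]
[ 0.52501026 -0.11882287  0.21213119] [-0.15957195 -0.09983013 -0.76417369]
```

View pics/t6.png

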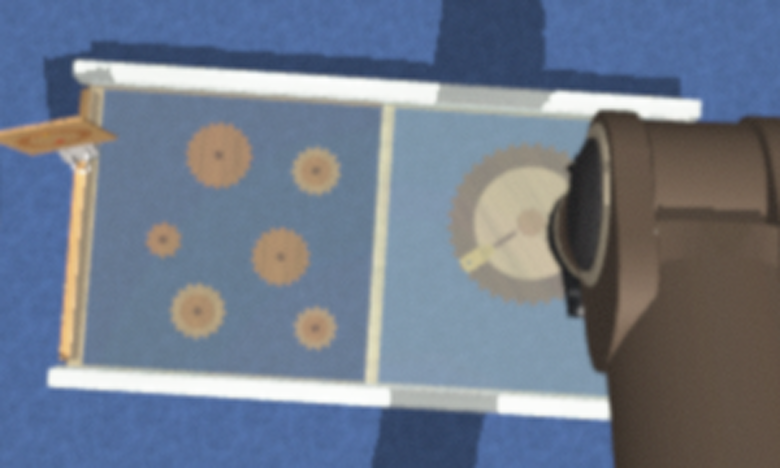

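The arm hides the bar, so I'll move it aside for the last look.

>>> servo_tool(commands=[0,0,0,30,0,-20,255,0,0,0,60,0,-40,255,0,0,0,90,0,-50,255,0,0,0,120,0,-50,255,0,0,0,150,0,-50,255,0,0,0,180,0,-50,255,0,0,0,180,0,-50,255,0,0,0,180,0,-50,255])

```text
time_s: 17.88
position: [0.5347, 0.0591, 0.2609]
tool_rot: [-0.0, 0.727, 0.687, -0.001]
force: [-0.5, -0.0, 0.2]
finger_gap: 0.0
grasp_force: 0.0
```

Run:
```python
from h import *
save('top','t7.png',(255,150,395,294),4.1)
d=np.array([np.cos(np.radians(-93.3)),np.sin(np.radians(-93.3))])
for t in(.276,.286): print(t,(proj('top',[*(np.array([.533,.042])+d*t),.07])-[255,150])*4.1)
print(cur()[0])
```

```text
0.276 [490.85961847 323.14143492]
0.286 [506.94864397 324.16215051]
[0.53480838 0.05902326 0.26109727]
```

View pics/t7.png

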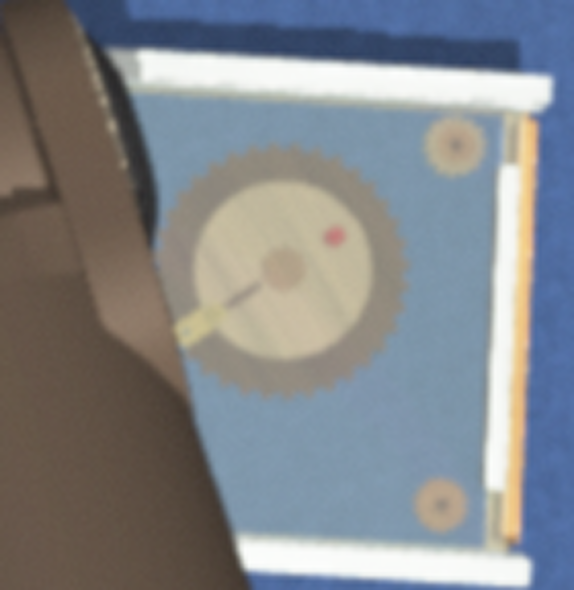

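The bar runs from (509,165) to (495,490), next to the end strip, and reads about 0.283 m of travel. The wheel is seated and the gears haven't moved. There's time to spare, so I'll push once more to be sure it is on the stop.

>>> servo_tool(commands=[0,0,0,-60,0,0,255,0,0,0,-120,0,0,255,0,0,0,-180,0,30,255,0,0,0,-230,0,60,255,0,0,0,-262,0,100,255,0,0,0,-266,0,150,255,0,0,0,-266,0,185,255,0,0,0,-266,0,199,255,0,0,0,-272,0,199,255,0,0,0,-276,0,199,255])

```text
time_s: 19.18
position: [0.5204, -0.2156, 0.0643]
tool_rot: [0.001, 0.726, 0.687, 0.0]
force: [0.2, 0.0, -0.3]
finger_gap: 0.003
grasp_force: 0.0
```

>>> servo_tool(commands=[0,0,0,-3,0,0,255,0,0,0,-6,0,0,255,0,0,0,-9,0,0,255,0,0,0,-12,0,0,255,0,0,0,-15,0,0,255,0,0,0,-15,0,0,255])

```text
time_s: 19.92
position: [0.5194, -0.223, 0.0632]
tool_rot: [-0.003, 0.725, 0.689, 0.002]
force: [-1.6, 16.3, 9.8]
finger_gap: -0.003
grasp_force: 8.7
```

It stops at the same place (y = -0.223), so the cover is on its stop. I'll retreat and hand in.

>>> servo_tool(commands=[0,0,0,6,0,0,255,0,0,0,18,0,0,255,0,0,0,22,0,-30,255,0,0,0,25,0,-80,255,0,0,0,25,0,-120,255,0,0,0,25,0,-120,255,0,0,0,25,0,-120,255])

```text
time_s: 20.8
position: [0.5196, -0.2044, 0.1823]
tool_rot: [-0.0, 0.726, 0.687, -0.0]
force: [-0.4, -0.0, -0.5]
finger_gap: -0.001
grasp_force: 0.0
```

```bash
python3 -c "
from h import *
print(cur()[0],bot.job_done())"
```

```text
the job is handed in; nothing more can be done
[ 0.51963871 -0.20437793  0.18230617] None
```

The job is handed in: the wheel is turned and pressed home, the cover is shut against its stop, the arm is clear, and no loose items were touched; the hand-in returned no verdict.

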